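# Pick a paint tin from a spring-pusher lane and pack it

### The arm

A 6-joint arm with a two-finger parallel gripper is mounted at the origin on the work surface. World frame = base frame: x ahead of the robot, y to its left, z up, the work surface at z = 0. Lengths are in mm, angles in rad, forces in N, time in s.
With the tool pointing down it reaches from about 350 to 775 mm from the base axis. Payload 7.3 kg.
Tool frame: the origin (TCP) lies midway between the tips of the shut fingers; the grasp point (between the pads) lies 19 mm behind it (bot.grip_depth is the distance from the TCP to the grasp point, in mm); z points along the fingers, x is the direction in which the jaws open and shut, and the axes are right-handed (so a half turn about z gives the same grasp; the last joint's range is limited). The gripper opens to 92 mm and grips with 3 to 60 N. Pads are 19 mm wide; open, the fingers measure 130 mm over their backs; the gripper's body (75 mm by 190 mm) begins 47 mm behind the grasp point.
Start: joints at [-1.353, 0.342, 1.524, -0, 1.275, -0.146], TCP at [186.833, -490.651, 226.741] pointing down, gripper open.
Joint ranges: [-2.53, 2.53], [-0.77, 2.02], [0.04, 2.7], [-1, 4.14], [0.28, 2.66], [-3.11, 3.11]. Speed limits (rad/s): [2.57, 2.57, 3.14, 3.14, 3.14, 3.14].

### API

Orientations are given as [roll, pitch, yaw] about the fixed x, y, z axes, in that order (R = Rz(yaw) Ry(pitch) Rx(roll)).
In Python, from plant import bot gives the robot as it stands. The module is installed in compiled form; this text tells all that it offers.
- The arm moves only by the shell command python3 -m inch 'ROWS'. ROWS is JSON, a list that holds one entry, the list of rows, each a list of 7 numbers: the shift along the tool's x, y, z each as a share of 0.2 m, from -1 to 1, then the turn, a rotation vector about the tool's x, y, z each as a share of 45 degrees, from -1 to 1, then the closure, from -1 (fully open) to 1 (shut), so that 0 is half open. A call has exactly 10 rows; each row is the pose to reach, as a shift and turn from the pose commanded when the call began, along the tool's axes at that moment; what a row does not reach only later rows make up. A row lasts 1/8 s, in which the tool goes at most 62.5 mm and 10.7 degrees, less where a joint would pass 70% of its speed; a pose out of reach is approached as far as the arm can. A call with a number of a shift or a turn outside -1 to 1 is refused whole. A call with a gripper value outside its range is refused whole. The fingers move at their own pace and stop on an object; the grip force is fixed at half the most. Time passes only in rows, so rows that repeat a pose let the fingers close, or fill a call up. It gives the time, the measured TCP pose, the force and the opening at its end, in the units of the state.
- bot.get_obs(): the state, without advancing time (a new reading comes with each control period).
- bot.capture(name): name is "side" or "top"; returns the picture (400x640x3 uint8, red, green, blue); there is no depth.
- bot.camera_params(name): a dict with "fx", "fy", "cx", "cy" (pixels), "R" (3x3) and "t" (3): a world point X has camera coordinates R X + t. Camera axes: x right, y down, z forward; pixel columns grow to the right and rows downward; lengths in mm; the calibration is good to about 2 mm. A picture is of the moment at which its call begins. camera_params takes no time and is no camera call.
- bot.close_job(): hands the job in, once; it reports no verdict.
The state is a dict: "time": time; "joint_positions": joint angles; "dq": joint speeds; "tau": joint torques, N m; "tool_pos": TCP position; "tcp_rot": TCP orientation; "contact_force": force on the tool from outside, world axes, zero at the start; "moment": the same for the moment, N m; "grip_width": finger opening in mm.
Only numpy, scipy, OpenCV 4.12 (cv2) and the standard library are available. Lean on these libraries where they do the work, as an engineer would, in place of code of your own. Each camera call takes 0.05 s, during which the arm holds its last target.

### The job

Pick one blue tin for the order: take the front blue tin from its lane, lift it upright over the shelf's front rail before drawing it forward, and draw it slowly, so that the spring pusher follows it and brings the next blue tin up to the rail gently instead of snapping forward. Then set the tin down gently, upright, neither dropped nor forced, on the floor of the open carton beside the red tin already packed there, and let go. Do not knock the rack or its rail hard, and leave the yellow tins, the red tin and the roll of tape where they are.

Things in the scene. Friction and masses are not known exactly. Their poses are not given: they have to be found in the camera images.
- rack: Fixed picking rack, blue uprights, orange beams, open front towards the robot. Origin on the bench under its middle; x to its back, y to the left seen from the robot, z up. Chipboard picking shelf 378 mm wide (y), from x = -133 to +132 mm, its top 90 mm above the bench; it carries two lanes. Above it a wire deck. Uprights at y = +-195 mm, from x = -86 mm back.
- upper_edge (a point): Middle of the lower front edge of the wire deck's front orange beam (beam 380 mm along y, 40 mm high), 188 mm above the picking shelf; axes as the rack's. Beam and deck cover the rear half of the front tins and all behind them: a gripper pointing straight down cannot get at a tin, it must lean in from the front.
- lane_left (a point): Front end of the left lane's centre line, on the shelf, at the rail's inner face (rack x = -121.5, y = +60 mm); the lane runs back along the rack's x. Two side guides 3 mm thick and 20 mm high, inner faces 31.5 mm either side of the centre line.
- lane_right (a point): The same for the right lane (rack y = -60 mm).
- rail: Front retaining rail of the picking shelf, fixed: two steel bars along the rack's y, 360 mm long, at x = -125 mm in the rack's frame. Origin on the shelf under the middle of the rail, axes as the rack's. Top edge 32 mm above the shelf; the inner face that the tins lean on is 3.5 mm behind the origin.
- blue_front: The tin to pick: round white lever-lid paint tin with blue lid and blue band, 58 mm diameter, 80 mm high, about 0.34 kg (varies). Origin at the centre of its base, z up its axis. It stands in one of the two lanes (which one varies), pressed against the rail by the lane's spring pusher acting through the tin behind it.
- blue_next: The second blue tin, identical, standing right behind the front one and touching it. Origin at the centre of its base.
- yellow_front: Front tin of the other lane, same size, yellow lid and band. To be left alone. Origin at the centre of its base.
- yellow_next: Second tin of the other lane, yellow. To be left alone. Origin at the centre of its base.
- pusher_left (a joint): Travel of the left lane's spring pusher, m: 0 at the start with two tins before it, growing as it moves forward to the rail (about 0.058 when one tin has gone). A black paddle 50 mm wide, 62 mm high behind the rear tin. Its nearly constant spring pushes with about 3 N; left to itself it shoots forward.
- pusher_right (a joint): The same for the right lane's spring pusher.
- carton: Open brown carton, fixed, 160 mm (own x) by 250 mm (own y) and 60 mm high, walls and floor 5 mm thick, on the bench at the robot's left or right (varies), its flaps folded down outside. Origin under its centre, on the bench. The red tin stands at its own y = +55 mm; the free room is round x = 0, y = -55 mm.
- red_packed: Tin with red lid and band, same size, already standing in the carton. To be left alone. Origin at the centre of its base.
- tape: Roll of amber packing tape lying flat on the bench, 100 mm across, 48 mm high, on the side opposite the carton. To be left alone. Origin at the centre of its underside.
Mind the look-alikes: they are no part of the job. Leave any orange or turquoise look-alike of the blue_front alone.

How it is judged (in metres and radians):
On the way, in this order (a step that is already met when the one before it is completed fails the run):
1. the front blue tin is lifted, upright, so that its base is above the rail while the tin still stands behind it (z of blue_front in the frame of rail above 0.033 m and x of blue_front in the frame of rail above 0.01 m and angle between blue_front's own z axis and vertical below 0.35 rad), for 0.1 s.
2. it is drawn forward of the rail and the next blue tin has come up to the rail (x of blue_front in the frame of rail below -0.03 m and x of blue_next in the frame of rail below 0.04 m), for 0.1 s.
At the end, for the whole second after the job is handed in: The picked blue tin stands free inside the carton on its floor, upright within 0.08 rad; the next blue tin stands upright in its lane, its axis 20 to 40 mm behind the rail; yellow tins within 15 mm, red tin 20 mm and tape 30 mm of where they were (x of blue_front in the frame of carton between -0.055 and 0.055 m and y of blue_front in the frame of carton between -0.1 and 0.1 m and z of blue_front in the frame of carton below 0.01 m and angle between each of blue_front, blue_next's own z axis and vertical below 0.08 rad and linear speed of blue_front below 0.02 m/s and x of blue_next in the frame of rail between 0.02 and 0.04 m and z of blue_next in the frame of rail below 0.008 m and distance of each of yellow_front, yellow_next from where it was at the start of the episode below 0.015 m and distance of red_packed from where it was at the start of the episode below 0.02 m and distance of tape from where it was at the start of the episode below 0.03 m and contact force between the fingers and blue_front below 0.1 N); the robot touches nothing.
It fails at once if a spring pusher snaps forward (faster than 0.3 m/s) (velocity of joint any of pusher_left, pusher_right above 0.3 m/s).
It fails at once if the picked tin is tipped more than 0.5 rad (angle between blue_front's own z axis and vertical above 0.5 rad).
It fails at once if the picked tin is dropped (falling free at more than 0.4 m/s) or forced down on the carton with more than 40 N ((contact force between the fingers and blue_front below 0.05 N and linear speed of blue_front above 0.4 m/s) or contact force between blue_front and carton above 40 N).
It fails at once if the rack or its rail is knocked with more than 25 N by the tin or the robot (contact force between blue_front and rail above 25 N or contact force between any of the arm, the fingers and rack above 25 N).
It fails at once if a yellow tin or the red tin is tipped (angle between any of yellow_front, yellow_next, red_packed's own z axis and vertical above 0.3 rad).
It also fails if it takes over 45 s, if anything falls off the work surface, if the arm or the gripper's body presses on something with over 40 N, if the wrist force passes 120 N, or if a joint passes its speed limit or range.

## Working session

There is one attempt and no reset: what is moved stays moved. The work goes in short steps, Python scripts to look and compute and a shell command to move; the robot and the scene stay as the last step left them, time stands still between calls to the robot, and variables do not carry over. Pictures are saved under pics/ and viewed, and the job is handed in when it is done.

```bash
mkdir -p pics
python3 - <<'E'
from plant import bot
import cv2
o=bot.get_obs(); print(o, bot.grip_depth)
for n in("side","top"):
    im=bot.capture(n); cv2.imwrite(f"pics/{n}0.png",im[:,:,::-1]); print(n,bot.camera_params(n))
E
```

```text
{'time': 0.0, 'joint_positions': array([-1.35298296e+00,  3.42711365e-01,  1.52505727e+00, -3.20376223e-05,
        1.27535683e+00, -1.46006340e-01]), 'dq': array([-6.50389563e-05, -6.95810321e-04, -5.31594752e-04, -2.63071863e-04,
        5.88175305e-04,  4.78726613e-04]), 'tau': array([-3.32038595e-03, -4.31248498e+01, -2.44220906e+01,  7.13252812e-02,
        5.60352893e-02, -1.56953715e-04]), 'tool_pos': array([ 186.73731675, -490.22331058,  226.03679598]), 'tcp_rot': array([-3.14139996e+00,  1.52096010e-03, -1.20696712e+00]), 'contact_force': array([ 0.13684053, -0.99629167, -0.54771896]), 'moment': array([-0.02433643, -0.08232974, -0.00907923]), 'grip_width': 91.89410855907325} 18.8
side {'fx': 419.2791413397883, 'fy': 419.2791413397883, 'cx': 322.0155306623261, 'cy': 197.26574796754235, 'R': array([[-0.78785194, -0.61565284, -0.01615281],
       [-0.46826837,  0.61586714, -0.63358693],
       [ 0.40001757, -0.49160883, -0.77350287]]), 't': array([498.96033415, 374.49325442, 861.84762836])}
top {'fx': 424.92159024578274, 'fy': 424.92159024578274, 'cx': 320.96667284193666, 'cy': 199.41318061084, 'R': array([[ 0.02631888, -0.99947316,  0.01899271],
       [-0.9911647 , -0.02856143, -0.1295252 ],
       [ 0.12999942, -0.01541595, -0.99139422]]), 't': array([  11.6403204 ,  601.45289059, 1285.64378463])}
```

View pics/side0.png

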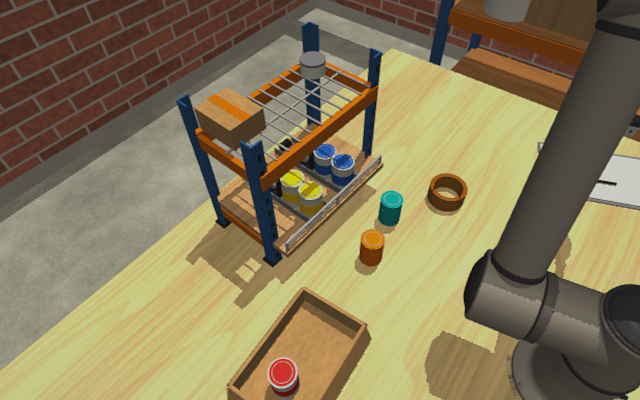

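View pics/top0.png

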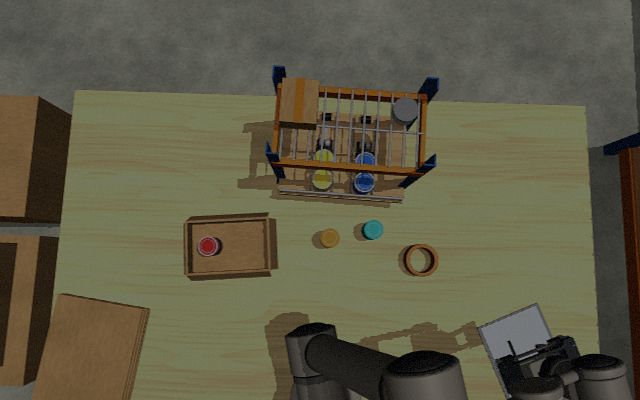

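The side view puts the blue tins in the right lane (front lid near (343,162)), with yellow on the left. The carton is at the robot's left with the red tin at (283,372), the tape is at the right, and the orange and turquoise look-alikes stand in front of the rack. I'll enlarge crops next.

Run:
```python
import cv2
s=cv2.imread("pics/side0.png");t=cv2.imread("pics/top0.png")
cv2.imwrite("pics/s_rack.png",cv2.resize(s[120:270,240:440],None,fx=4,fy=4,interpolation=cv2.INTER_CUBIC))
cv2.imwrite("pics/t_rack.png",cv2.resize(t[130:280,260:460],None,fx=4,fy=4,interpolation=cv2.INTER_CUBIC))
cv2.imwrite("pics/t_cart.png",cv2.resize(t[195:295,170:290],None,fx=6,fy=6,interpolation=cv2.INTER_CUBIC))
```

```text
(no output)
```

View pics/s_rack.png

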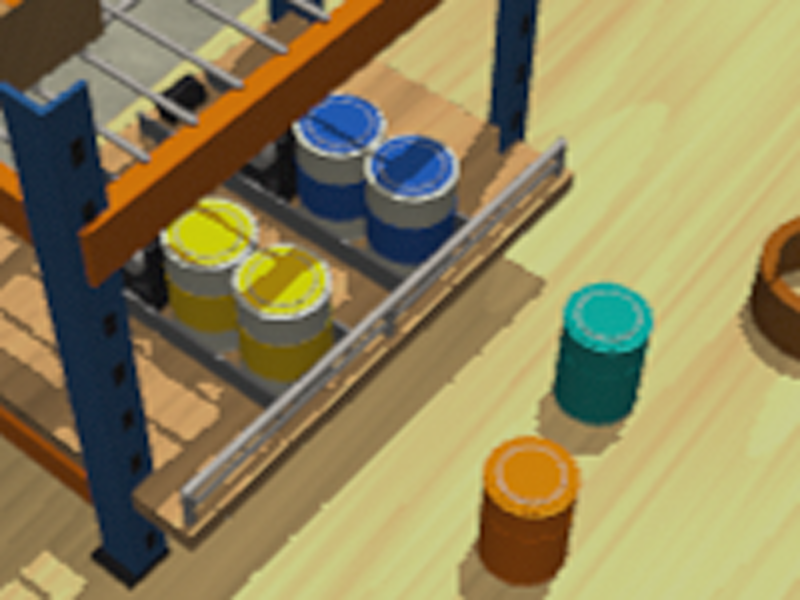

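View pics/t_rack.png

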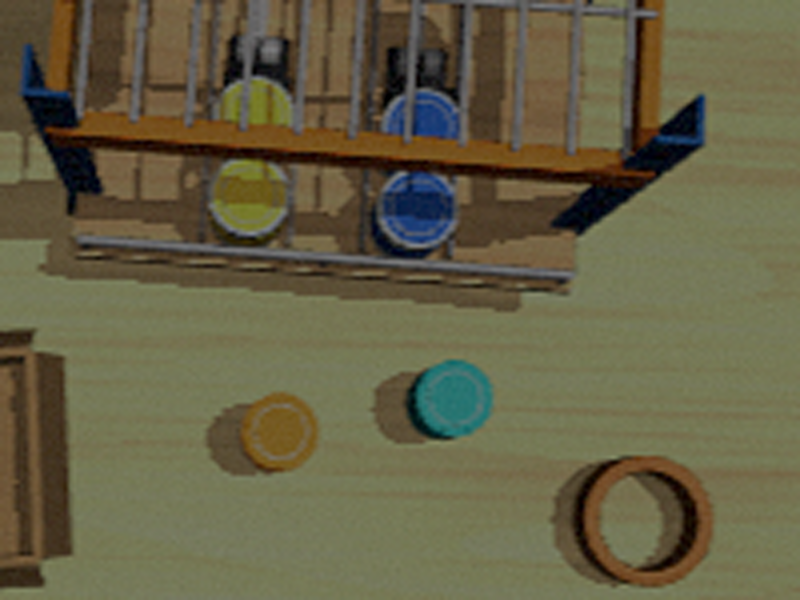

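View pics/t_cart.png

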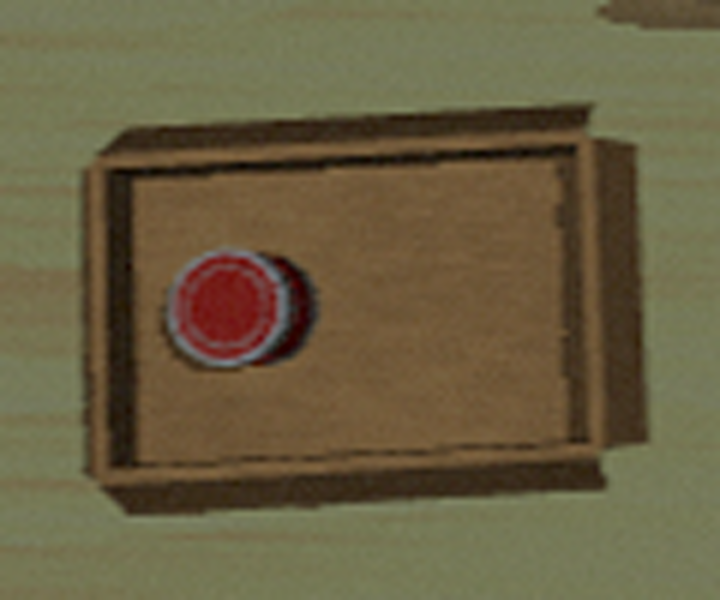

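```bash
cat > h.py <<'E'
import numpy as np
from plant import bot
P={n:bot.camera_params(n) for n in("side","top")}
def ray(n,u,v):
    p=P[n];R=np.array(p["R"]);t=np.array(p["t"])
    d=R.T@np.array([(u-p["cx"])/p["fx"],(v-p["cy"])/p["fy"],1]);return -R.T@t,d
def onz(n,uv,z):
    c,d=ray(n,*uv);return c+d*(z-c[2])/d[2]
def tri(a,b):
    A=np.zeros((3,3));y=np.zeros(3)
    for n,uv in(("side",a),("top",b)):
        c,d=ray(n,*uv);d/=np.linalg.norm(d);M=np.eye(3)-np.outer(d,d);A+=M;y+=M@c
    return np.linalg.solve(A,y)
def proj(n,X):
    p=P[n];c=np.array(p["R"])@X+p["t"];return c[0]/c[2]*p["fx"]+p["cx"],c[1]/c[2]*p["fy"]+p["cy"]
S=lambda x,y:((x+.5)/4-.5+240,(y+.5)/4-.5+120)
T=lambda x,y:((x+.5)/4-.5+260,(y+.5)/4-.5+130)
C=lambda x,y:((x+.5)/6-.5+170,(y+.5)/6-.5+195)
E
python3 - <<'E'
from h import *
np.set_printoptions(precision=1,suppress=True)
for n,a,b,z in(("bf",(411,167),(417,208),170),("bn",(339,125),(422,122),170),("yf",(281,281),(250,196),170),("yn",(210,234),(257,112),170),("teal",(606,317),(452,398),80),("or",(530,476),(280,431),80)):
    print(n,tri(S(*a),T(*b)),onz("side",S(*a),z),onz("top",T(*b),z))
r=[onz("top",T(*q),122) for q in((79,240),(573,275))];print("rail",r)
r2=[onz("side",S(*q),122) for q in((187,490),(563,143))];print("rail",r2)
for r in(r,r2):
  d=r[0]-r[1];print(np.linalg.norm(d),np.arctan2(-d[0],d[1]),(r[0]+r[1])/2)
print("beam",[onz("side",S(*q),278) for q in((92,285),(440,0))],[onz("top",T(*q),278) for q in((48,140),(655,180))])
print("tape",onz("top",T(645,520),48),"red",onz("top",C(226,307),85),onz("side",(283,373),85))
print("cart",[onz("top",C(*q),60)for q in((88,165),(595,138),(603,455),(92,478))])
E
```

```text
bf [637.2 -89.7 172. ] [637.8 -91.5 170. ] [637.9 -89.7 170. ]
bn [698.3 -93.7 169. ] [695.6 -93.8 170. ] [700.1 -92.5 170. ]
yf [643.   28.6 170.7] [643.5  28.3 170. ] [643.   28.5 170. ]
yn [703.2  24.4 167.6] [700.3  25.3 170. ] [703.8  25.1 170. ]
teal [ 509.6 -128.1   83.6] [ 510.5 -131.    80. ] [ 510.1 -128.4   80. ]
or [481.7  -0.1  80.6] [481.5  -0.6  80. ] [482.  -0.  80.]
rail [array([615.4, 151.8, 122. ]), array([ 600. , -210.5,  122. ])]
rail [array([615.8, 149.1, 122. ]), array([ 597.5, -208.1,  122. ])]
362.6915436204329 -0.04236206905870312 [607.7 -29.3 122. ]
357.6354555117035 -0.05110864628485008 [606.7 -29.5 122. ]
beam [array([655.6, 155.8, 278. ]), array([ 643.2, -123.1,  278. ])] [array([656.1, 161.2, 278. ]), array([ 641.7, -230.7,  278. ])]
tape [ 423.2 -281.5   48. ] red [447.3 360.8  85. ] [444.5 359.8  85. ]
cart [array([517. , 440.6,  60. ]), array([537.8, 185.9,  60. ]), array([379.3, 175.3,  60. ]), array([361.6, 428. ,  60. ])]
```

```bash
cat > mv.py <<'E'
import numpy as np
from scipy.spatial.transform import Rotation as Ro
from plant import bot
np.set_printoptions(precision=3,suppress=True)
def Rt(psi,a):  # lean direction psi, tilt a (rad); jaw x = -left
    e=np.array([np.cos(psi),np.sin(psi),0]); l=np.array([-np.sin(psi),np.cos(psi),0])
    z=np.sin(a)*e+np.array([0,0,-np.cos(a)]); x=-l
    return Ro.from_matrix(np.column_stack([x,np.cross(z,x),z]))
def grasp2tcp(g,R): return np.array(g)+bot.grip_depth*R.apply([0,0,1])
def cur():
    o=bot.get_obs(); return np.array(o["tool_pos"]),Ro.from_euler("xyz",o["tcp_rot"])
def plan(p,R,p0=None,R0=None):
    if p0 is None:p0,R0=cur()
    s=R0.inv().apply(p-p0)/200; r=np.degrees((R0.inv()*R).as_rotvec())/45
    print("shift",s,"turn",r,"dist",np.linalg.norm(p-p0),"deg",np.linalg.norm(r)*45)
PSI=-0.046;A=np.radians(40)
RG=Rt(PSI,A)
E
python3 - <<'E'
from mv import *
p0,R0=cur()
g=np.array([637.3,-90.5,150]);pg=grasp2tcp(g,RG);pre=pg-100*RG.apply([0,0,1])
print(pg,pre)
v=(R0.inv()*RG).as_rotvec()
p,R=p0,R0
for f,q in((.4,[330,-350,270]),(.75,[460,-210,260]),(1,pre)):
    Rn=R0*Ro.from_rotvec(v*f); plan(np.array(q),Rn,p,R); p,R=np.array(q),Rn
E
```

```text
[649.372 -91.056 135.598] [585.161 -88.1   212.203]
shift [-0.401 -0.919 -0.219] turn [0.351 0.073 0.2  ] dist 205.26223890117382 deg 18.457574094474904
shift [-0.558 -0.738  0.244] turn [0.307 0.064 0.175] dist 191.3112646970899 deg 16.15037733266556
shift [-0.58  -0.458  0.523] turn [0.219 0.046 0.125] dist 181.13377566968387 deg 11.535983809046803
```

```bash
python3 -m inch '[[[-0.06,-0.13,-0.03,0.05,0.01,0.03,-1],[-0.12,-0.26,-0.07,0.1,0.02,0.06,-1],[-0.18,-0.41,-0.1,0.16,0.03,0.09,-1],[-0.24,-0.54,-0.13,0.21,0.04,0.12,-1],[-0.3,-0.68,-0.16,0.26,0.05,0.15,-1],[-0.36,-0.82,-0.2,0.31,0.06,0.18,-1],[-0.4,-0.92,-0.22,0.35,0.07,0.2,-1],[-0.4,-0.92,-0.22,0.35,0.07,0.2,-1],[-0.4,-0.92,-0.22,0.35,0.07,0.2,-1],[-0.4,-0.92,-0.22,0.35,0.07,0.2,-1]]]'
python3 - <<'E'
from mv import *
g=np.array([637.3,-90.5,150]);pg=grasp2tcp(g,RG);pre=pg-100*RG.apply([0,0,1])
p0,R0=cur();print(p0)
v=(R0.inv()*RG).as_rotvec()
plan(np.array([460,-210,260.]),R0*Ro.from_rotvec(v*.6))
E
```

```text
time: 1.35
tool_pos: [329.9, -351.0, 270.4]
tcp_rot: [-2.864, -0.032, -1.37]
contact_force: [-0.1, -0.8, -0.2]
grip_width: 91.7
[ 329.918 -350.992  270.408]
shift [-0.563 -0.739  0.246] turn [0.317 0.067 0.179] dist 192.11563389645022 deg 16.64486338475426
```

```bash
python3 -m inch '[[[-0.08,-0.11,0.03,0.05,0.01,0.03,-1],[-0.16,-0.21,0.07,0.09,0.02,0.05,-1],[-0.24,-0.32,0.1,0.14,0.03,0.08,-1],[-0.32,-0.42,0.14,0.18,0.04,0.1,-1],[-0.4,-0.53,0.17,0.23,0.05,0.13,-1],[-0.48,-0.63,0.21,0.27,0.06,0.15,-1],[-0.56,-0.74,0.245,0.315,0.065,0.18,-1],[-0.56,-0.74,0.245,0.315,0.065,0.18,-1],[-0.56,-0.74,0.245,0.315,0.065,0.18,-1],[-0.56,-0.74,0.245,0.315,0.065,0.18,-1]]]'
python3 - <<'E'
from mv import *
g=np.array([637.3,-90.5,150]);pg=grasp2tcp(g,RG);pre=pg-100*RG.apply([0,0,1])
plan(pre,RG)
E
```

```text
time: 2.6
tool_pos: [460.4, -210.8, 260.7]
tcp_rot: [-2.611, -0.025, -1.52]
contact_force: [-0.2, -0.1, 0.7]
grip_width: 91.7
shift [-0.587 -0.449  0.527] turn [0.212 0.045 0.119] dist 181.58525755963686 deg 11.12947305008881
```

```bash
python3 -m inch '[[[-0.08,-0.06,0.07,0.03,0.01,0.02,-1],[-0.16,-0.13,0.15,0.06,0.01,0.03,-1],[-0.25,-0.19,0.22,0.09,0.02,0.05,-1],[-0.34,-0.26,0.3,0.12,0.025,0.07,-1],[-0.42,-0.32,0.37,0.15,0.03,0.085,-1],[-0.5,-0.385,0.45,0.18,0.04,0.1,-1],[-0.587,-0.45,0.527,0.212,0.045,0.12,-1],[-0.587,-0.45,0.527,0.212,0.045,0.12,-1],[-0.587,-0.45,0.527,0.212,0.045,0.12,-1],[-0.587,-0.45,0.527,0.212,0.045,0.12,-1]]]'
python3 - <<'E'
from mv import *
from h import proj
import cv2
g=np.array([637.3,-90.5,150]);pg=grasp2tcp(g,RG);pre=pg-100*RG.apply([0,0,1])
plan(pre,RG);plan(pg,RG);print(bot.get_obs()["joint_positions"])
s=bot.capture("side")[:,:,::-1];t=bot.capture("top")[:,:,::-1]
p,R=cur()
print(proj("side",p),proj("top",p))
a=cv2.resize(s[80:280,220:480],None,fx=3,fy=3,interpolation=cv2.INTER_CUBIC);cv2.imwrite("pics/s1.png",a)
cv2.imwrite("pics/t1.png",cv2.resize(t[130:280,260:460],None,fx=4,fy=4,interpolation=cv2.INTER_CUBIC))
E
```

```text
time: 3.85
tool_pos: [585.3, -88.0, 212.9]
tcp_rot: [-2.443, 0.001, -1.618]
contact_force: [0.4, 0.0, 0.3]
grip_width: 91.2
shift [0.    0.003 0.002] turn [-0.001  0.    -0.002] dist 0.7618029015973315 deg 0.07927626760659362
shift [0.    0.003 0.502] turn [-0.001  0.    -0.002] dist 100.4464524096289 deg 0.07927626760659362
[-0.401  0.205  1.999  0.709  0.351  0.617]
(np.float64(360.06268860531526), np.float64(159.16949415355958)) (np.float64(364.8048416505278), np.float64(198.02332318413832))
```

View pics/s1.png

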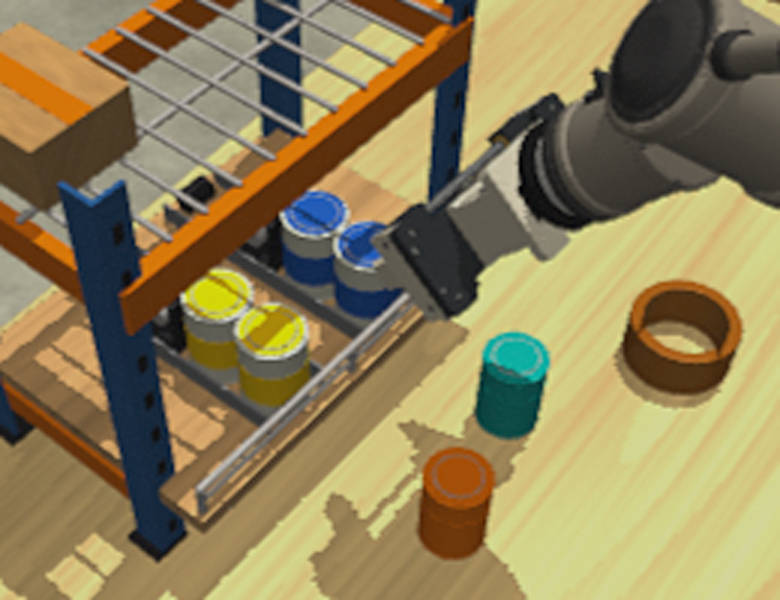

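View pics/t1.png

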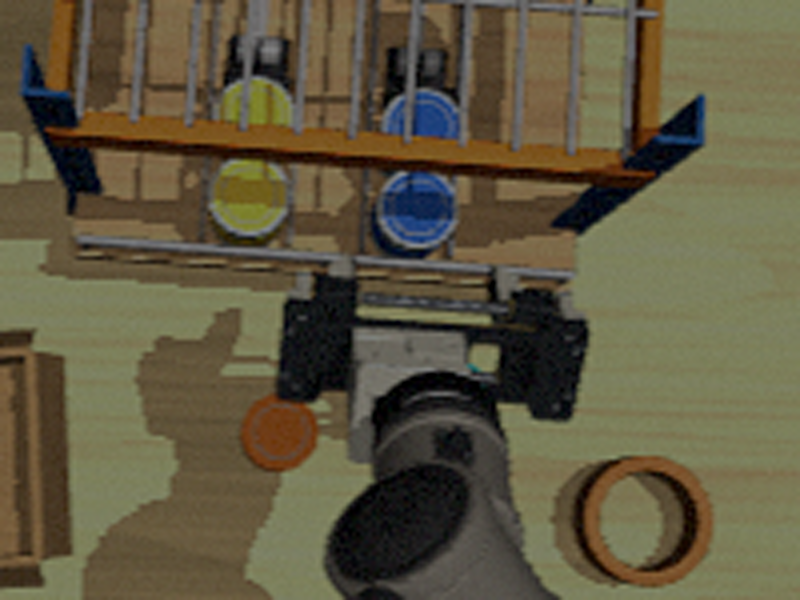

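The top view shows the fingertips at crop (341,265) and (507,275), just in front of the rail, with the blue lid at (417,208) slightly left of their middle. Joint 5 is at 0.35, near its 0.28 limit, so I'll advance part way and watch it.

```bash
python3 -m inch '[[[0,0,0.02,0,0,0,-1],[0,0,0.04,0,0,0,-1],[0,0,0.06,0,0,0,-1],[0,0,0.08,0,0,0,-1],[0,0,0.1,0,0,0,-1],[0,0,0.12,0,0,0,-1],[0,0,0.14,0,0,0,-1],[0,0,0.16,0,0,0,-1],[0,0,0.18,0,0,0,-1],[0,0,0.2,0,0,0,-1]]]'
python3 - <<'E'
from mv import *
g=np.array([637.3,-90.5,150]);pg=grasp2tcp(g,RG)
plan(pg,RG);print(bot.get_obs()["joint_positions"])
E
```

```text
time: 5.2
tool_pos: [611.3, -88.1, 181.5]
tcp_rot: [-2.444, 0.001, -1.617]
contact_force: [0.6, 0.2, 0.6]
grip_width: 91.9
shift [0.006 0.001 0.299] turn [ 0.     0.001 -0.001] dist 59.7447074874265 deg 0.07772415566706953
[-0.377  0.298  1.978  0.837  0.287  0.498]
```

```bash
cat > kin.py <<'E'
from mv import *
from scipy.optimize import least_squares
D=[([-1.35298296,.342711365,1.52505727,0,1.27535683,-.14600634],[186.737,-490.223,226.037],[-3.1414,.00152,-1.20697]),
([-.401,.205,1.999,.709,.351,.617],[585.3,-88.0,212.9],[-2.443,.001,-1.618]),
([-.377,.298,1.978,.837,.287,.498],[611.3,-88.1,181.5],[-2.444,.001,-1.617])]
def fk(q,k):
    H,a1,L2,L3,off,d,a3,off2=k
    R=Ro.from_euler("z",q[0]);p=np.array([0,0,H])+R.apply([a1,off,0])
    R=R*Ro.from_euler("y",q[1]);p=p+R.apply([0,0,L2])
    R=R*Ro.from_euler("y",q[2]);p=p+R.apply([a3,0,L3])
    R=R*Ro.from_euler("z",SG[0]*q[3]);R=R*Ro.from_euler("y",q[4]);p=p+R.apply([off2,0,0])
    R=R*Ro.from_euler("z",SG[1]*q[5]);p=p+R.apply([0,0,d])
    return p,R
SG=[1,1]
def fit():
    f=lambda k:np.concatenate([fk(q,k)[0]-p for q,p,_ in D]+[.05*(np.array(k)[[1,6,7]])])
    return least_squares(f,[200,0,400,400,77,200,0,0])
E
python3 - <<'E'
import kin
from kin import *
for s in((1,1),(-1,1),(1,-1),(-1,-1)):
    kin.SG=list(s); r=fit(); print(s,r.x,np.abs(r.fun).max())
    for q,p,e in D: print((fk(q,r.x)[1].inv()*Ro.from_euler("xyz",e)).as_euler("xyz"))
E
```

```text
(1, 1) [210.352   4.347 506.924 373.494  76.673 313.418  40.616   0.674] 2.0307958627848484
[-0.    -0.     3.142]
[ 0.     0.    -3.141]
[-0.001  0.001  3.142]
(-1, 1) [-155.569   84.709  244.649  144.863   79.598   93.499 -299.544 -127.493] 14.977217836623627
[-0.    -0.     3.142]
[ 0.131 -0.433 -1.814]
[ 0.113 -0.408 -1.533]
(1, -1) [210.352   4.347 506.924 373.494  76.673 313.418  40.616   0.674] 2.030793266029731
[-0.   -0.    2.85]
[ 0.     0.    -1.907]
[-0.001  0.001 -2.146]
(-1, -1) [-155.569   84.709  244.649  144.863   79.598   93.499 -299.544 -127.493] 14.977217672888802
[-0.   -0.    2.85]
[ 0.131 -0.433 -0.58 ]
[ 0.113 -0.408 -0.537]
```

```bash
cat >> kin.py <<'E'
K=fit().x
LO=np.array([-2.53,-.77,.04,-1,.28,-3.11]);HI=np.array([2.53,2.02,2.7,4.14,2.66,3.11])
def ik(p,R,seed):
    def f(q):
        pp,RR=fk(q,K);RR=RR*Ro.from_euler("z",np.pi)
        return np.concatenate([(pp-p)/100,(RR.inv()*R).as_rotvec()])
    r=least_squares(f,np.clip(seed,LO+.01,HI-.01),bounds=(LO,HI));return r.x,np.abs(r.fun).max()
E
python3 - <<'E'
from kin import *
s=[-.377,.298,1.978,.837,.287,.498]
g=np.array([637.3,-90.5,150])
for a in(25,30,35,60):
  for psi in(-.3,-.15,-.046,.0,.07,.15):
    R=Rt(psi,np.radians(a));q,e=ik(grasp2tcp(g,R),R,s);print(a,psi,q,round(e,4))
E
```

```text
25 -0.3 [-0.251  0.466  1.71  -0.041  0.53   1.651] 0.0
25 -0.15 [-0.287  0.463  1.716  0.114  0.533  1.348] 0.0
25 -0.046 [-0.312  0.464  1.714  0.214  0.551  1.146] 0.0
25 0.0 [-0.323  0.465  1.712  0.254  0.563  1.06 ] 0.0
25 0.07 [-0.339  0.468  1.706  0.309  0.585  0.937] 0.0
25 0.15 [-0.356  0.473  1.698  0.363  0.615  0.805] 0.0
30 -0.3 [-0.249  0.448  1.785 -0.068  0.386  1.679] 0.0
30 -0.15 [-0.294  0.444  1.792  0.188  0.392  1.272] 0.0
30 -0.046 [-0.324  0.446  1.79   0.343  0.421  1.013] 0.0
30 0.0 [-0.338  0.447  1.787  0.4    0.439  0.91 ] 0.0
30 0.07 [-0.357  0.451  1.781  0.473  0.472  0.768] 0.0
30 0.15 [-0.378  0.457  1.77   0.537  0.515  0.624] 0.0
35 -0.3 [-0.244  0.44   1.837 -0.127  0.28   1.74 ] 0.0224
35 -0.15 [-0.303  0.434  1.852  0.335  0.28   1.121] 0.0147
35 -0.046 [-0.337  0.435  1.863  0.588  0.302  0.763] 0.0
35 0.0 [-0.353  0.437  1.86   0.659  0.33   0.645] 0.0
35 0.07 [-0.376  0.441  1.852  0.737  0.377  0.496] 0.0
35 0.15 [-0.401  0.447  1.84   0.791  0.436  0.362] 0.0
60 -0.3 [-0.234  0.522  2.161  3.244  0.591 -1.623] 0.0
60 -0.15 [-0.334  0.518  2.175  2.861  0.61  -1.432] 0.0
60 -0.046 [-0.402  0.519  2.17   2.609  0.636 -1.312] 0.0
60 0.0 [-0.43   0.521  2.164  2.503  0.651 -1.263] 0.0
60 0.07 [-0.471  0.526  2.15   2.349  0.676 -1.193] 0.0
60 0.15 [-0.513  0.533  2.128  2.183  0.71  -1.119] 0.0
```

```bash
sed -i 's/radians(40)/radians(30)/' mv.py
python3 - <<'E'
from kin import *
q=[-.377,.298,1.978,.837,.287,.498]
ga=np.array([637.3,-89.5,150]);rx=np.array([1,-.046,0])
def sh(n,g,psi):
    global q
    R=Rt(psi,A);q,e=ik(grasp2tcp(g,R),R,q);print(n,np.round(g),q,round(e,4))
sh("pre",ga-60*RG.apply([0,0,1]),PSI);sh("g",ga,PSI);sh("lift",ga+[0,0,40],PSI);sh("draw",ga+[0,0,40]-75*rx,PSI);sh("draw2",ga+[0,0,50]-140*rx,PSI)
for psi in(.1,.25,.4):
    for g in([510,80,220],[453,252,160],[453,252,65]):sh(psi,np.array(g),psi)
plan(grasp2tcp(ga-60*RG.apply([0,0,1]),RG),RG)
E
```

```text
pre [607. -88. 202.] [-0.34   0.326  1.805  0.294  0.524  1.058] 0.0
g [637. -90. 150.] [-0.322  0.445  1.79   0.341  0.421  1.017] 0.0
lift [637. -90. 190.] [-0.322  0.391  1.743  0.279  0.518  1.086] 0.0
draw [562. -86. 190.] [-0.372  0.269  1.935  0.365  0.464  0.957] 0.0
draw2 [497. -83. 200.] [-0.431  0.142  2.072  0.425  0.472  0.85 ] 0.0
0.1 [510  80 220] [-0.032  0.131  2.016  0.143  0.479  1.33 ] 0.0
0.1 [453 252 160] [ 0.461  0.261  2.061 -0.513  0.368  2.37 ] 0.0
0.1 [453 252  65] [ 0.496  0.468  2.096 -1.     0.28   2.914] 0.0607
0.25 [510  80 220] [-0.091  0.132  2.014  0.342  0.522  0.973] 0.0
0.25 [453 252 160] [ 0.403  0.246  2.085 -0.259  0.302  1.952] 0.0
0.25 [453 252  65] [ 0.476  0.462  2.077 -0.784  0.28   2.549] 0.1043
0.4 [510  80 220] [-0.146  0.142  2.003  0.483  0.594  0.676] 0.0
0.4 [453 252 160] [0.343 0.237 2.098 0.102 0.286 1.423] 0.0
0.4 [453 252  65] [0.332 0.442 2.062 0.168 0.28  1.344] 0.1595
shift [ 0.001 -0.034  0.002] turn [-0.222  0.001 -0.001] dist 6.859961623222363 deg 9.995595722462859
```

Run:
```python
from kin import *
for a in(25,30):
  for psi in(-.6,-.4,-.2,0,.5,.7,.85,1,1.15,1.3,1.5):
    out=[]
    for g in([510,80,220],[453,252,160],[453,252,100],[453,252,65]):
        R=Rt(psi,np.radians(a));best=min((ik(grasp2tcp(g,R),R,s) for s in([.4,.3,2,0,.5,1.5],[.4,.3,2,.8,.5,.5],[.4,.3,2,-.7,.5,2.4],[.4,.3,2,3,.5,-1.5])),key=lambda x:x[1])
        out.append((best[0][[0,3,4,5]],round(best[1],3)))
    print(a,psi,out)
```

```text
25 -0.6 [(array([ 0.176, -0.429,  0.791,  2.61 ]), np.float64(0.0)), (array([ 0.583, -0.551,  0.843,  3.106]), np.float64(0.0)), (array([ 0.555, -0.555,  0.719,  3.11 ]), np.float64(0.048)), (array([ 0.539, -0.557,  0.651,  3.11 ]), np.float64(0.077))]
25 -0.4 [(array([ 0.129, -0.338,  0.699,  2.321]), np.float64(0.0)), (array([ 0.557, -0.546,  0.728,  2.906]), np.float64(0.0)), (array([ 0.557, -0.667,  0.593,  3.059]), np.float64(0.0)), (array([ 0.547, -0.713,  0.526,  3.11 ]), np.float64(0.02))]
25 -0.2 [(array([ 0.072, -0.193,  0.633,  1.975]), np.float64(0.0)), (array([ 0.518, -0.502,  0.616,  2.662]), np.float64(0.0)), (array([ 0.519, -0.658,  0.473,  2.843]), np.float64(0.0)), (array([ 0.519, -0.8  ,  0.399,  3.   ]), np.float64(0.0))]
25 0 [(array([ 0.009, -0.006,  0.606,  1.584]), np.float64(0.0)), (array([ 0.469, -0.396,  0.518,  2.35 ]), np.float64(0.0)), (array([ 0.469, -0.573,  0.36 ,  2.545]), np.float64(0.0)), (array([ 0.47 , -0.766,  0.28 ,  2.749]), np.float64(0.001))]
25 0.5 [(array([-0.142,  0.391,  0.727,  0.676]), np.float64(0.0)), (array([0.314, 0.185, 0.438, 1.2
[... 3613 characters left out ...]
177]), np.float64(0.0)), (array([ 0.102,  0.737,  0.7  , -0.02 ]), np.float64(0.0)), (array([ 0.102,  0.915,  0.578, -0.241]), np.float64(0.0)), (array([ 0.101,  1.057,  0.521, -0.407]), np.float64(0.0))]
30 1.3 [(array([-0.293,  0.58 ,  1.147, -0.289]), np.float64(0.0)), (array([ 0.079,  0.715,  0.799, -0.145]), np.float64(0.0)), (array([ 0.079,  0.849,  0.676, -0.326]), np.float64(0.0)), (array([ 0.079,  0.952,  0.615, -0.456]), np.float64(0.0))]
30 1.5 [(array([-0.286,  0.539,  1.261, -0.428]), np.float64(0.0)), (array([ 0.063,  0.669,  0.926, -0.29 ]), np.float64(0.0)), (array([ 0.063,  0.761,  0.802, -0.43 ]), np.float64(0.0)), (array([ 0.063,  0.83 ,  0.737, -0.526]), np.float64(0.0))]
```

```bash
python3 -m inch '[[[0,-0.005,0,-0.04,0,0,-1],[0,-0.01,0,-0.08,0,0,-1],[0,-0.02,0,-0.12,0,0,-1],[0,-0.025,0,-0.16,0,0,-1],[0,-0.03,0,-0.2,0,0,-1],[0,-0.034,0,-0.222,0,0,-1],[0,-0.034,0,-0.222,0,0,-1],[0,-0.034,0,-0.222,0,0,-1],[0,-0.034,0,-0.222,0,0,-1],[0,-0.034,0,-0.222,0,0,-1]]]'
python3 - <<'E'
from mv import *
plan(grasp2tcp([637.3,-89.5,150],RG),RG);print(bot.get_obs()["joint_positions"])
E
```

```text
time: 6.45
tool_pos: [616.2, -88.3, 186.0]
tcp_rot: [-2.618, 0.001, -1.617]
contact_force: [-0.3, -0.5, -0.1]
grip_width: 91.9
shift [ 0.001 -0.002  0.303] turn [-0.     0.002 -0.001] dist 60.56310897479063 deg 0.08356304062735692
[-0.341  0.324  1.807  0.297  0.525  1.055]
```

```bash
python3 -m inch '[[[0,0,0.04,0,0,0,-1],[0,0,0.08,0,0,0,-1],[0,0,0.12,0,0,0,-1],[0,0,0.16,0,0,0,-1],[0,0,0.2,0,0,0,-1],[0,0,0.24,0,0,0,-1],[0,0,0.27,0,0,0,-1],[0,0,0.3,0,0,0,-1],[0,0,0.3,0,0,0,-1],[0,0,0.3,0,0,0,-1]]]'
python3 - <<'E'
from mv import *
from h import proj
import cv2
plan(grasp2tcp([637.3,-89.5,150],RG),RG);print(bot.get_obs()["joint_positions"])
s=bot.capture("side")[:,:,::-1];t=bot.capture("top")[:,:,::-1]
p,R=cur()
for d in(0,-18.8):print(proj("side",p+R.apply([0,0,d])),proj("top",p+R.apply([0,0,d])))
cv2.imwrite("pics/s2.png",cv2.resize(s[120:220,280:410],None,fx=6,fy=6,interpolation=cv2.INTER_CUBIC))
cv2.imwrite("pics/t2.png",cv2.resize(t[150:250,300:430],None,fx=6,fy=6,interpolation=cv2.INTER_CUBIC))
E
```

```text
time: 7.7
tool_pos: [646.3, -89.7, 134.3]
tcp_rot: [-2.618, 0.001, -1.617]
contact_force: [-0.0, 1.0, 0.4]
grip_width: 92.0
shift [ 0.001 -0.     0.003] turn [-0.     0.002 -0.001] dist 0.73872553160845 deg 0.07766448282105752
[-0.323  0.445  1.789  0.343  0.423  1.015]
(np.float64(338.93104235480274), np.float64(170.1334319661563)) (np.float64(362.4604558817224), np.float64(180.85834599739854))
(np.float64(341.9662429278914), np.float64(167.43139050238008)) (np.float64(362.9288778891231), np.float64(183.1003739151803))
```

View pics/s2.png

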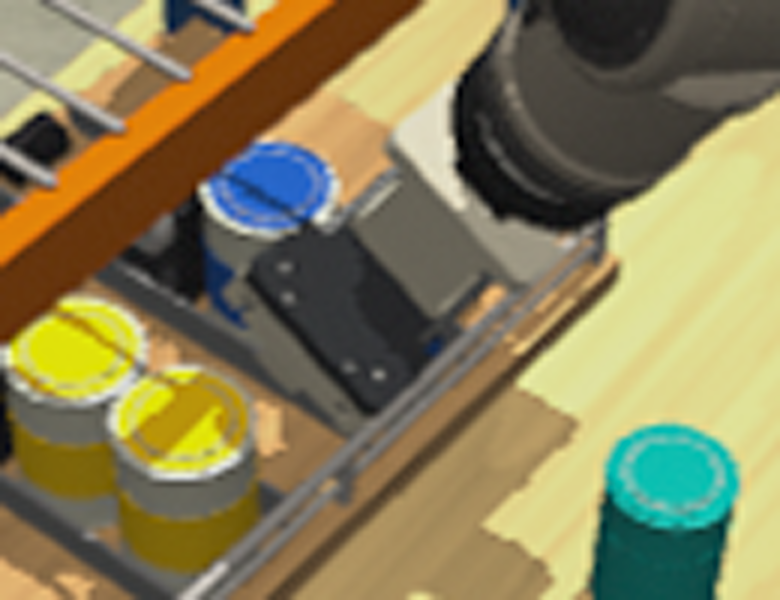

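View pics/t2.png

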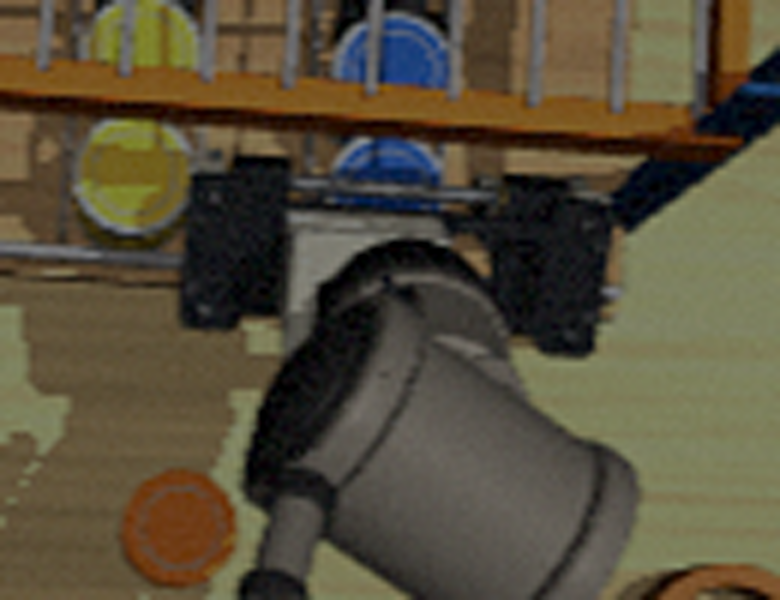

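The top crop shows the tin's lid at x≈387 between finger blocks at about 290 and 492, so it is centred once parallax is allowed for. The tool is clear of the beam and the rail, so I'll close the gripper.

```bash
python3 -m inch '[[[0,0,0.003,0,0,0,-0.6],[0,0,0.003,0,0,0,-0.4],[0,0,0.003,0,0,0,-0.3],[0,0,0.003,0,0,0,-0.2],[0,0,0.003,0,0,0,0],[0,0,0.003,0,0,0,0.5],[0,0,0.003,0,0,0,1],[0,0,0.003,0,0,0,1],[0,0,0.003,0,0,0,1],[0,0,0.003,0,0,0,1]]]'
python3 - <<'E'
from mv import *
p,R=cur();plan(p+[0,0,40],RG)
E
```

```text
time: 9.05
tool_pos: [646.7, -89.8, 133.7]
tcp_rot: [-2.618, 0.001, -1.617]
contact_force: [0.6, -1.5, -0.4]
grip_width: 57.7
shift [-0.    -0.1   -0.173] turn [-0.     0.001 -0.001] dist 40.0 deg 0.07209897339387557
```

```bash
python3 -m inch '[[[0,-0.01,-0.017,0,0,0,1],[0,-0.02,-0.035,0,0,0,1],[0,-0.035,-0.06,0,0,0,1],[0,-0.05,-0.087,0,0,0,1],[0,-0.065,-0.112,0,0,0,1],[0,-0.08,-0.138,0,0,0,1],[0,-0.09,-0.156,0,0,0,1],[0,-0.1,-0.173,0,0,0,1],[0,-0.1,-0.173,0,0,0,1],[0,-0.1,-0.173,0,0,0,1]]]'
python3 - <<'E'
from mv import *
import cv2
o=bot.get_obs();print(o["contact_force"],o["moment"])
s=bot.capture("side")[:,:,::-1]
cv2.imwrite("pics/s3.png",cv2.resize(s[110:220,270:410],None,fx=5,fy=5,interpolation=cv2.INTER_CUBIC))
p,R=cur();plan(p-70*np.array([1,-.046,0]),RG)
E
```

```text
time: 10.3
tool_pos: [646.4, -89.7, 173.5]
tcp_rot: [-2.618, 0.001, -1.617]
contact_force: [-4.4, -0.6, -1.9]
grip_width: 57.4
[-4.364 -0.615 -1.903] [0.082 1.197 0.   ]
shift [-0.     0.303 -0.175] turn [ 0.     0.002 -0.001] dist 70.07402086365532 deg 0.08545764811278307
```

View pics/s3.png

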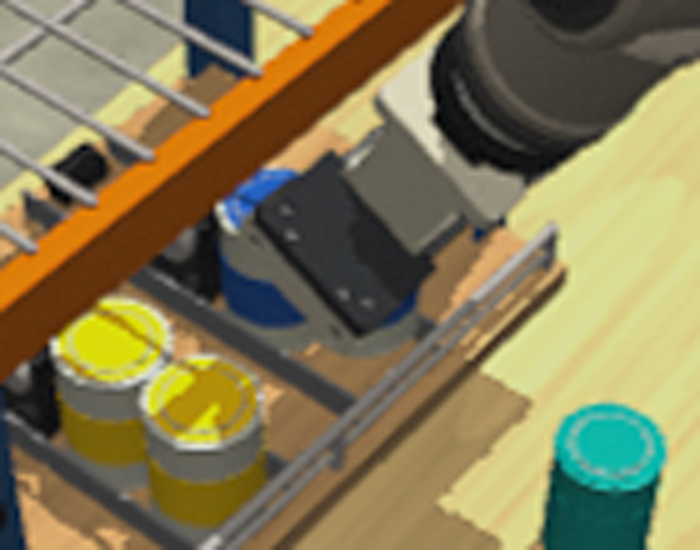

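The tin has come up about 40 mm and its base is above the rail. Now I'll draw it slowly.

```bash
python3 -m inch '[[[0,0.01,-0.006,0,0,0,1],[0,0.02,-0.012,0,0,0,1],[0,0.035,-0.02,0,0,0,1],[0,0.05,-0.029,0,0,0,1],[0,0.065,-0.038,0,0,0,1],[0,0.08,-0.046,0,0,0,1],[0,0.095,-0.055,0,0,0,1],[0,0.11,-0.064,0,0,0,1],[0,0.125,-0.072,0,0,0,1],[0,0.14,-0.081,0,0,0,1]]]'
python3 - <<'E'
from mv import *
o=bot.get_obs();print(o["contact_force"],o["moment"])
E
python3 -m inch '[[[0,0.015,-0.009,0,0,0,1],[0,0.03,-0.017,0,0,0,1],[0,0.045,-0.026,0,0,0,1],[0,0.06,-0.035,0,0,0,1],[0,0.075,-0.043,0,0,0,1],[0,0.09,-0.052,0,0,0,1],[0,0.105,-0.061,0,0,0,1],[0,0.12,-0.069,0,0,0,1],[0,0.135,-0.078,0,0,0,1],[0,0.15,-0.087,0,0,0,1]]]'
python3 - <<'E'
from mv import *
import cv2
o=bot.get_obs();print(o["contact_force"],o["moment"],o["joint_positions"])
for n in("side","top"):
    s=bot.capture(n)[:,:,::-1]
    s=s[100:250,250:430] if n=="side" else s[130:260,280:430]
    cv2.imwrite(f"pics/{n}4.png",cv2.resize(s,None,fx=4,fy=4,interpolation=cv2.INTER_CUBIC))
E
```

```text
time: 11.6
tool_pos: [614.1, -88.2, 173.7]
tcp_rot: [-2.618, 0.001, -1.617]
contact_force: [-2.8, 0.1, -4.2]
grip_width: 57.2
[-2.822  0.081 -4.226] [ 0.095  1.011 -0.015]
time: 12.85
tool_pos: [579.7, -86.8, 174.0]
tcp_rot: [-2.617, 0.001, -1.617]
contact_force: [0.1, 0.7, -3.8]
grip_width: 57.5
[ 0.109  0.732 -3.824] [0.029 0.614 0.051] [-0.367  0.282  1.914  0.358  0.47   0.969]
```

View pics/side4.png

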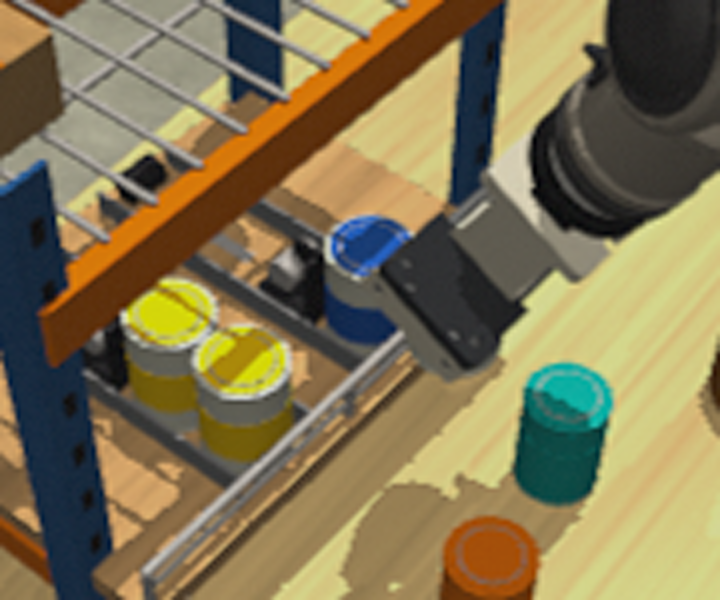

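View pics/top4.png

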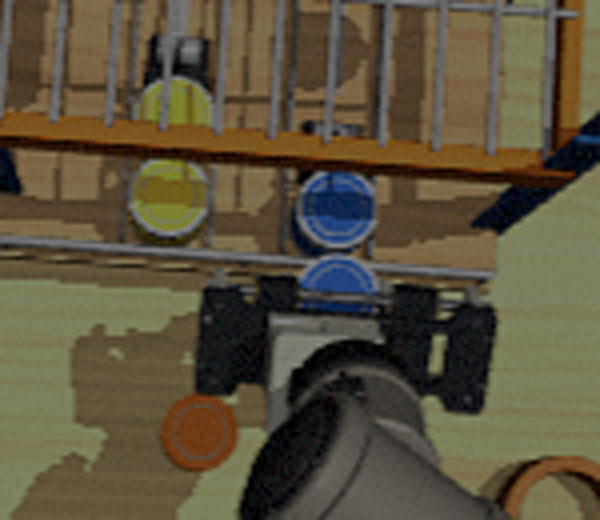

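The next blue tin is upright at the rail (top crop (336,208), where the first one stood), and the picked tin hangs in front of it. Now transfer to the carton.

Run:
```python
from kin import *
p0,R0=cur();q=bot.get_obs()["joint_positions"]
p,R=p0,R0
for g,psi in(([525,-60,220],.25),([480,90,225],.8),([453.5,254,180],1.4)):
    Rn=Rt(psi,A);t=grasp2tcp(g,Rn);plan(t,Rn,p,R)
    v=(R.inv()*Rn).as_rotvec()
    for f in(.5,1):
        q,e=ik(p+f*(t-p),R*Ro.from_rotvec(v*f),q);print("   ",q,round(e,4))
    p,R=t,Rn
```

```text
shift [-0.135  0.127 -0.246] turn [-0.001 -0.187 -0.327] dist 61.565512012762895 deg 16.963445259459228
    [-0.405  0.226  1.943  0.479  0.557  0.708] 0.0
    [-0.444  0.177  1.959  0.546  0.663  0.5  ] 0.0
shift [-0.807  0.022 -0.041] turn [-0.    -0.35  -0.606] dist 161.65275410694386 deg 31.51267873219528
    [-0.36   0.146  1.989  0.603  0.752  0.291] 0.0
    [-0.247  0.14   1.989  0.623  0.836  0.139] 0.0
shift [-0.693 -0.31   0.439] turn [ 0.    -0.382 -0.662] dist 175.3371741821341 deg 34.37746770784939
    [-0.092  0.215  1.968  0.657  0.864 -0.033] 0.0
    [ 0.074  0.316  1.9    0.665  0.905 -0.17 ] 0.0
```

```bash
python3 -m inch '[[[0,0.015,-0.02,0,0,0,1],[-0.02,0.03,-0.05,0,-0.03,-0.05,1],[-0.04,0.05,-0.09,0,-0.06,-0.1,1],[-0.06,0.07,-0.13,0,-0.09,-0.16,1],[-0.08,0.09,-0.165,0,-0.12,-0.21,1],[-0.1,0.11,-0.2,0,-0.15,-0.26,1],[-0.12,0.12,-0.23,0,-0.17,-0.3,1],[-0.135,0.127,-0.246,0,-0.187,-0.327,1],[-0.135,0.127,-0.246,0,-0.187,-0.327,1],[-0.135,0.127,-0.246,0,-0.187,-0.327,1]]]'
python3 - <<'E'
from mv import *
R=Rt(.8,A);plan(grasp2tcp([480,90,225],R),R)
E
```

```text
time: 14.2
tool_pos: [534.4, -57.7, 203.5]
tcp_rot: [-2.618, -0.0, -1.321]
contact_force: [0.1, 0.3, -4.1]
grip_width: 57.8
shift [-0.807  0.023 -0.043] turn [-0.    -0.351 -0.607] dist 161.7309993333211 deg 31.53837870196475
```

```bash
python3 -m inch '[[[-0.05,0,0,0,-0.02,-0.04,1],[-0.15,0.005,-0.01,0,-0.07,-0.12,1],[-0.25,0.01,-0.015,0,-0.11,-0.19,1],[-0.36,0.01,-0.02,0,-0.16,-0.27,1],[-0.47,0.015,-0.025,0,-0.2,-0.35,1],[-0.58,0.02,-0.03,0,-0.25,-0.43,1],[-0.69,0.02,-0.035,0,-0.3,-0.52,1],[-0.77,0.02,-0.04,0,-0.33,-0.575,1],[-0.807,0.022,-0.041,0,-0.35,-0.606,1],[-0.807,0.022,-0.041,0,-0.35,-0.606,1]]]'
python3 - <<'E'
from mv import *
R=Rt(1.4,A);plan(grasp2tcp([453.5,254,180],R),R)
E
```

```text
time: 15.45
tool_pos: [486.8, 97.0, 208.5]
tcp_rot: [-2.618, -0.0, -0.771]
contact_force: [0.2, -0.6, -3.0]
grip_width: 57.5
shift [-0.693 -0.309  0.437] turn [-0.    -0.382 -0.661] dist 175.0716532116679 deg 34.37695421010908
```

```bash
python3 -m inch '[[[-0.04,-0.02,0.03,0,-0.02,-0.04,1],[-0.13,-0.06,0.08,0,-0.07,-0.12,1],[-0.22,-0.1,0.14,0,-0.12,-0.21,1],[-0.31,-0.14,0.2,0,-0.17,-0.3,1],[-0.4,-0.18,0.25,0,-0.22,-0.38,1],[-0.5,-0.22,0.31,0,-0.27,-0.47,1],[-0.59,-0.26,0.37,0,-0.32,-0.56,1],[-0.66,-0.295,0.418,0,-0.365,-0.63,1],[-0.693,-0.31,0.438,0,-0.382,-0.662,1],[-0.693,-0.31,0.438,0,-0.382,-0.662,1]]]'
python3 - <<'E'
from mv import *
from h import proj
import cv2
R=Rt(1.4,A);plan(grasp2tcp([453.5,254,100],R),R);print(bot.get_obs()["joint_positions"])
t=bot.capture("top")[:,:,::-1];s=bot.capture("side")[:,:,::-1]
p,R=cur();print(proj("top",p-18.8*R.apply([0,0,1])+[0,0,20]))
cv2.imwrite("pics/t5.png",cv2.resize(t[190:300,170:310],None,fx=5,fy=5,interpolation=cv2.INTER_CUBIC))
cv2.imwrite("pics/s5.png",cv2.resize(s[200:400,200:460],None,fx=3,fy=3,interpolation=cv2.INTER_CUBIC))
E
```

```text
time: 16.7
tool_pos: [455.3, 263.6, 163.5]
tcp_rot: [-2.618, -0.0, -0.17]
contact_force: [-0.4, -0.4, -2.8]
grip_width: 57.6
shift [-0.001  0.201  0.345] turn [0. 0. 0.] dist 79.75901493048231 deg 0.019578485276011293
[ 0.07   0.319  1.894  0.663  0.909 -0.171]
(np.float64(236.80391113734214), np.float64(243.4660990963654))
```

View pics/t5.png

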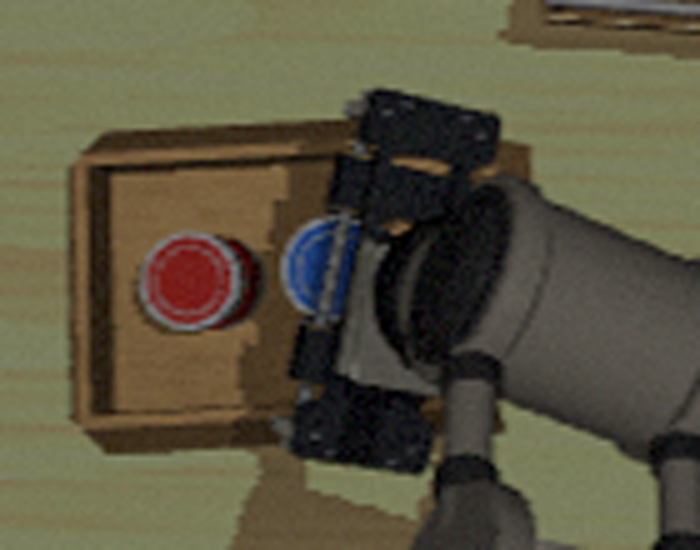

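View pics/s5.png

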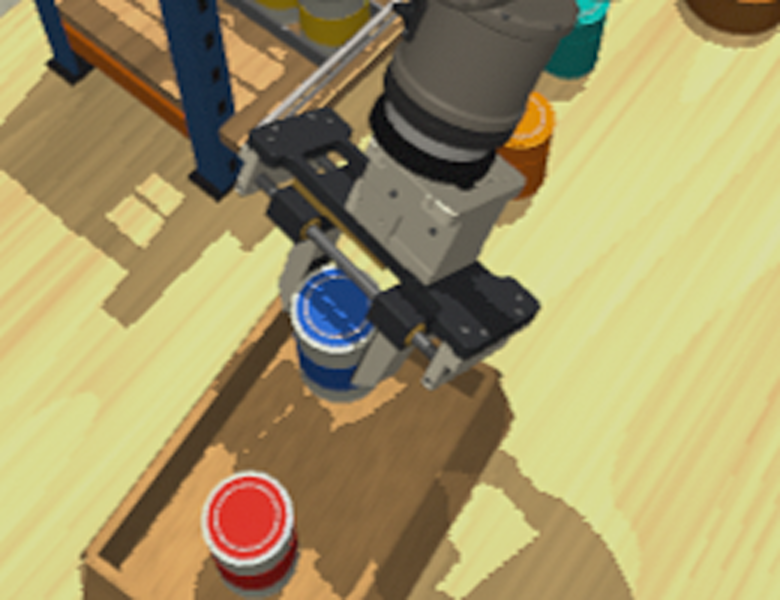

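Top and side views show the tin upright over the free half of the carton, clear of the red tin and centred between the walls. I'll lower it.

```bash
python3 -m inch '[[[0,0.015,0.026,0,0,0,1],[0,0.045,0.078,0,0,0,1],[0,0.075,0.13,0,0,0,1],[0,0.11,0.19,0,0,0,1],[0,0.145,0.251,0,0,0,1],[0,0.18,0.312,0,0,0,1],[0,0.21,0.364,0,0,0,1],[0,0.24,0.416,0,0,0,1],[0,0.25,0.433,0,0,0,1],[0,0.25,0.433,0,0,0,1]]]'
python3 -m inch '[[[0,0.003,0.005,0,0,0,1],[0,0.006,0.01,0,0,0,1],[0,0.009,0.016,0,0,0,1],[0,0.012,0.021,0,0,0,1],[0,0.015,0.026,0,0,0,1],[0,0.018,0.031,0,0,0,1],[0,0.021,0.036,0,0,0,1],[0,0.024,0.042,0,0,0,1],[0,0.027,0.047,0,0,0,1],[0,0.03,0.052,0,0,0,1]]]'
python3 - <<'E'
from mv import *
p,R=cur();print((p-18.8*R.apply([0,0,1]))[2]-60, bot.get_obs()["contact_force"],bot.get_obs()["joint_positions"])
E
```

```text
time: 18.05
tool_pos: [455.3, 263.4, 63.5]
tcp_rot: [-2.618, 0.0, -0.171]
contact_force: [-0.2, -0.1, -2.9]
grip_width: 57.4
time: 19.3
tool_pos: [455.4, 263.4, 51.6]
tcp_rot: [-2.618, -0.0, -0.171]
contact_force: [0.0, 0.3, -3.6]
grip_width: 57.9
7.895591556690931 [ 0.039  0.316 -3.645] [ 0.07   0.519  2.     0.872  0.687 -0.468]
```

Estimated base height is 7.9 mm and the floor is at 5 mm. I'll continue in 0.3 mm steps.

```bash
python3 -m inch '[[[0,0.001,0.001,0,0,0,1],[0,0.001,0.003,0,0,0,1],[0,0.002,0.004,0,0,0,1],[0,0.003,0.005,0,0,0,1],[0,0.004,0.006,0,0,0,1],[0,0.004,0.008,0,0,0,1],[0,0.005,0.009,0,0,0,1],[0,0.006,0.01,0,0,0,1],[0,0.006,0.01,0,0,0,1],[0,0.006,0.01,0,0,0,1]]]'
```

```text
time: 20.55
tool_pos: [455.4, 263.4, 49.4]
tcp_rot: [-2.618, -0.0, -0.171]
contact_force: [0.7, -0.7, -3.3]
grip_width: 57.6
```

```bash
python3 -m inch '[[[0,0.001,0.001,0,0,0,1],[0,0.001,0.002,0,0,0,1],[0,0.001,0.002,0,0,0,1],[0,0.002,0.003,0,0,0,1],[0,0.002,0.003,0,0,0,1],[0,0.002,0.004,0,0,0,1],[0,0.002,0.004,0,0,0,1],[0,0.002,0.004,0,0,0,1],[0,0.002,0.004,0,0,0,1],[0,0.002,0.004,0,0,0,1]]]'
```

```text
time: 21.8
tool_pos: [455.5, 263.5, 48.7]
tcp_rot: [-2.617, -0.001, -0.171]
contact_force: [-1.6, -2.4, 4.1]
grip_width: 57.8
```

The tin is on the floor with a contact force of about 7 N. I'll open part way to release it.

```bash
python3 -m inch '[[[0,0,0,0,0,0,-0.2],[0,0,0,0,0,0,-0.27],[0,0,0,0,0,0,-0.32],[0,0,0,0,0,0,-0.37],[0,0,0,0,0,0,-0.42],[0,0,0,0,0,0,-0.5],[0,0,0,0,0,0,-0.6],[0,0,0,0,0,0,-0.7],[0,0,0,0,0,0,-0.7],[0,0,0,0,0,0,-0.7]]]'
python3 - <<'E'
from mv import *
import cv2
for n in("side","top"):
    s=bot.capture(n)[:,:,::-1]
    s=s[200:400,200:460] if n=="side" else s[190:300,170:310]
    cv2.imwrite(f"pics/{n}6.png",cv2.resize(s,None,fx=3 if n=="side" else 5,fy=3 if n=="side" else 5,interpolation=cv2.INTER_CUBIC))
E
```

```text
time: 23.05
tool_pos: [455.4, 263.4, 48.5]
tcp_rot: [-2.618, -0.0, -0.171]
contact_force: [-0.6, -0.2, -0.2]
grip_width: 78.1
```

View pics/side6.png

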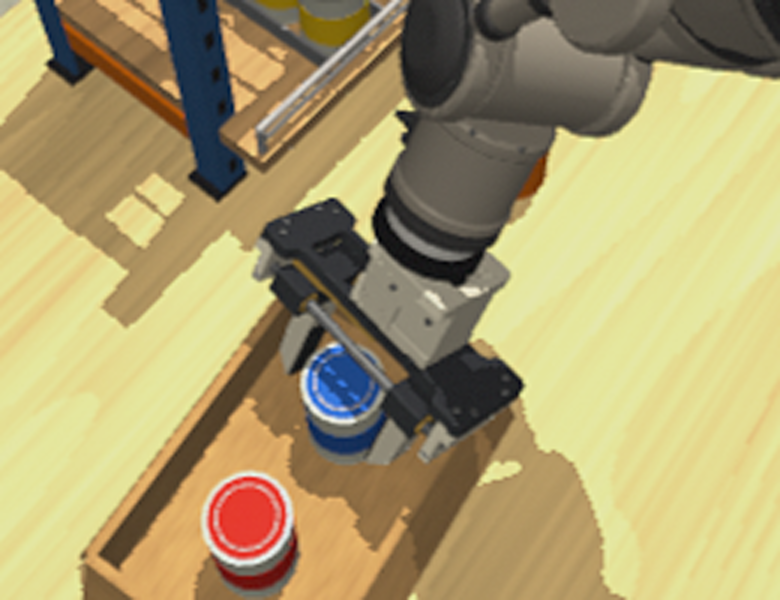

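View pics/top6.png

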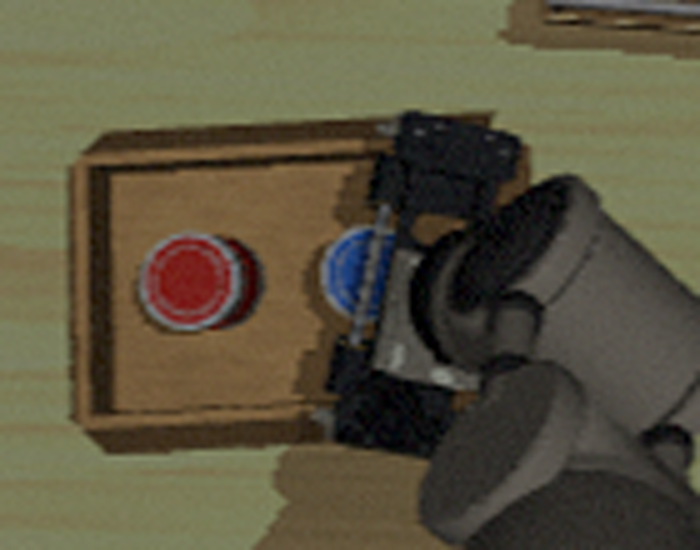

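The tin stands free and upright on the carton floor with the fingers open on both sides; the red tin hasn't moved. I'll withdraw along the tool axis.

```bash
python3 -m inch '[[[0,0,-0.02,0,0,0,-0.7],[0,0,-0.06,0,0,0,-0.7],[0,0,-0.11,0,0,0,-0.7],[0,0,-0.17,0,0,0,-0.7],[0,0,-0.24,0,0,0,-0.7],[0,0,-0.32,0,0,0,-0.7],[0,-0.04,-0.42,0,0,0,-0.7],[0,-0.08,-0.52,0,0,0,-0.7],[0,-0.12,-0.6,0,0,0,-0.7],[0,-0.15,-0.65,0,0,0,-0.7]]]'
python3 -m inch '[[[0,-0.04,-0.06,0,0,0,-0.7],[0,-0.08,-0.12,0,0,0,-0.7],[0,-0.13,-0.2,0,0,0,-0.7],[0,-0.18,-0.28,0,0,0,-0.7],[0,-0.23,-0.36,0,0,0,-0.7],[0,-0.26,-0.42,0,0,0,-0.7],[0,-0.26,-0.42,0,0,0,-0.7],[0,-0.26,-0.42,0,0,0,-0.7],[0,-0.26,-0.42,0,0,0,-0.7],[0,-0.26,-0.42,0,0,0,-0.7]]]'
python3 - <<'E'
from mv import *
import cv2
print(bot.get_obs()["joint_positions"])
for n in("side","top"):cv2.imwrite(f"pics/{n}7.png",bot.capture(n)[:,:,::-1])
E
```

```text
time: 24.4
tool_pos: [448.9, 224.5, 177.5]
tcp_rot: [-2.618, -0.002, -0.171]
contact_force: [-0.4, -0.0, -0.5]
grip_width: 78.3
time: 25.65
tool_pos: [449.0, 227.9, 274.3]
tcp_rot: [-2.618, 0.001, -0.171]
contact_force: [-0.7, -0.8, 0.5]
grip_width: 77.7
[-0.013  0.159  1.759  0.56   1.193 -0.045]
```

View pics/side7.png

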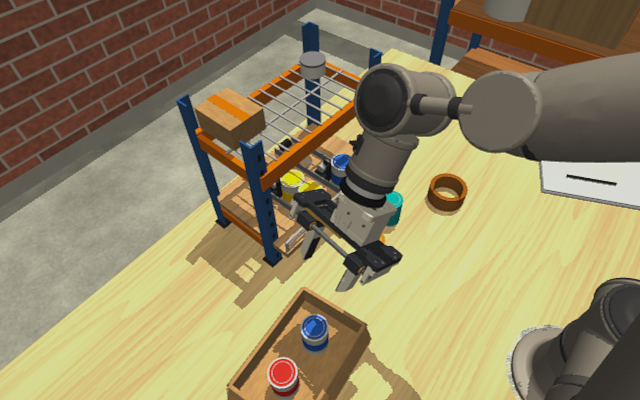

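View pics/top7.png

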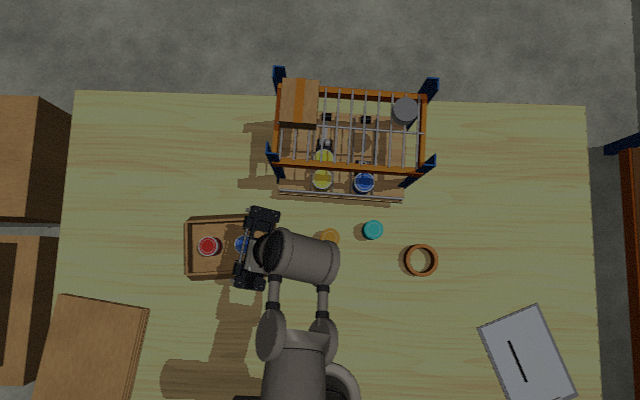

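Run:
```python
from h import *
print(tri((315,328),(241.5,244)),onz("side",(315,328),85), onz("top",(364,182),170),onz("top",(208,246),85))
bot.close_job()
```

```text
[452.18347987 257.50695407  92.49564053] [451.32470583 253.81821839  85.        ] [636.86159507 -90.07551415 170.        ] [446.67427078 358.55666444  85.        ]
the job is handed in; nothing more can be done
```

The blue tin is packed and the job is handed in at about 26 s of the 45 s; no verdict comes back, so this rests on my own checks.

**What I did:**
- I gripped the front blue tin in the right lane with the tool leaning 30° forward.
- I lifted it 40 mm upright behind the rail, then drew it forward at about 28 mm/s. The spring load fell from about 4 N to 0 as the next tin met the rail.
- I lowered the tin onto the carton floor with about 7 N of contact, opened the fingers and backed away.

**Last checks:**
- **Picked tin:** stands upright and free at about (452, 255) mm, roughly 0.05 m from the carton's centre on the side away from the red tin.
- **Next blue tin:** upright at the rail at about (637, -90) mm, where the first one stood.
- **Everything else:** the red tin is within about 3 mm of its start. The tape and look-alikes look untouched; the yellow tins are partly hidden in the last pictures, but showed no shift.
- **Robot:** force on the tool is about 1 N or less, and it touches nothing.

**What disagreed or went wrong:**
- The two-camera fix on the picked tin's lid came out 7 mm high (92 against 85 mm). Its lid is partly hidden in the top view, so I put this down to the pixel reading. The felt contact and the side view agree with it standing on the floor.
- My first approach, at 40°, ran up against joint 5's limit. I changed to 30° before touching anything.

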